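# Heft three caddies: hang the empties, weigh the loaded one

### The job

One of the three identical lidded steel caddies still has the brass check weight in it, the other two are empty; the lids stay on, so lift them to feel which is which. Hang each empty caddy on its own hook of the wooden rack by its wire loop handle, and set the one with the weight gently upright on the middle of the pocket scale's metal pan so that the scale can be checked. Do not disturb the amber bottle, the reagent jar or the glass flask.

Things in the scene. Friction and masses are not known exactly. Their poses are not given: they have to be found in the camera images.
- caddy_1: one of 3 identical steel caddies: round, 50 mm across at the foot, 68 at the top, lid fixed on (71 across, top 76 mm up), on it a black bar knob 28 mm long (own x) x 14 wide (own y), 76 to 100 mm up; wire loop handle behind (own +x). Origin: centre of the foot, z up. Empty about 0.18 kg; with the weight inside 0.48 to 0.75 kg. Which holds it varies and cannot be seen
- caddy_2: one of 3 identical steel caddies: round, 50 mm across at the foot, 68 at the top, lid fixed on (71 across, top 76 mm up), on it a black bar knob 28 mm long (own x) x 14 wide (own y), 76 to 100 mm up; wire loop handle behind (own +x). Origin: centre of the foot, z up. Empty about 0.18 kg; with the weight inside 0.48 to 0.75 kg. Which holds it varies and cannot be seen
- caddy_3: one of 3 identical steel caddies: round, 50 mm across at the foot, 68 at the top, lid fixed on (71 across, top 76 mm up), on it a black bar knob 28 mm long (own x) x 14 wide (own y), 76 to 100 mm up; wire loop handle behind (own +x). Origin: centre of the foot, z up. Empty about 0.18 kg; with the weight inside 0.48 to 0.75 kg. Which holds it varies and cannot be seen
- caddy_1_loop (a point): centre of the top bar of this caddy's loop handle, 40 mm behind its axis and 122 mm up: 5 mm wire, bar 40 mm long along the caddy's y, legs 20 mm either side running down to the body; open below the bar for 40 mm down to the lid (the hook goes in there, over the lid)
- caddy_2_loop (a point): centre of the top bar of this caddy's loop handle, 40 mm behind its axis and 122 mm up: 5 mm wire, bar 40 mm long along the caddy's y, legs 20 mm either side running down to the body; open below the bar for 40 mm down to the lid (the hook goes in there, over the lid)
- caddy_3_loop (a point): centre of the top bar of this caddy's loop handle, 40 mm behind its axis and 122 mm up: 5 mm wire, bar 40 mm long along the caddy's y, legs 20 mm either side running down to the body; open below the bar for 40 mm down to the lid (the hook goes in there, over the lid)
- rack: fixed hook rack: oak foot 130 x 178 x 16 mm, upright board 178 wide, 182 high, its face at own x = +30 mm looking to own -x, with a 14 mm thick bumper strip across it 47 to 69 mm up and two hooks 94 mm apart at own y = +47 (left) and -47 (right), wire axis 150 mm up. Origin: centre of the foot's underside; z up
- hook_left (a point): steel J-hook: 7 mm wire, 22 mm straight out of the board (rack's -x), then turned up, its tip 16 mm above the straight part's axis; 27 mm free between tip and board. The point is where the centre line of a hung loop bar lies: 14 mm in front of the board, 6 mm above that axis, 156 mm above the worktop. Axes as the rack's
- hook_right (a point): steel J-hook: 7 mm wire, 22 mm straight out of the board (rack's -x), then turned up, its tip 16 mm above the straight part's axis; 27 mm free between tip and board. The point is where the centre line of a hung loop bar lies: 14 mm in front of the board, 6 mm above that axis, 156 mm above the worktop. Axes as the rack's
- scale: grey pocket scale, loose, 64 x 124 x 20 mm, lying flat; square metal pan at its own +y end, blue display and keys at the -y end. Origin: centre of its underside, z up, long side along its y
- amber_bottle: tall amber bottle with blue cap, 86 mm across, 169 mm high; origin centre of its foot. Leave standing where it is
- reagent_jar: clear reagent jar with blue cap, 59 mm across, 115 mm high; origin centre of its foot. Leave standing where it is
- flask: glass flask with a narrow neck, 68 mm across, 141 mm high; origin centre of its foot. Leave standing where it is
- scale_pan (a point): centre of the metal pan's top face on the pocket scale, 17 mm above the worktop; the pan is 54 mm wide (scale's x) and 64 mm long (scale's y), centred 25 mm from the scale's middle towards its +y end
Things that resemble listed ones, but are neither listed nor needed, are in the scene too. Leave any green or purple look-alike of the caddy_2 alone.

How it is judged:
By the outcome, as a careful person would: the job done as asked, in the order asked, and still so for the second after the job is handed in, with the robot touching nothing.
It also fails if it takes over 72 s, if anything falls off the work surface, if the arm or the gripper's body presses on something with over 40 N, if the wrist force passes 120 N, or if a joint passes its speed limit or range.

### The arm

A 6-joint arm with a two-finger parallel gripper is mounted at the origin on a cart in front of the work surface, level with it; the furniture and walls round the work are solid. World frame = base frame: x ahead of the robot, y to its left, z up, the work surface at z = 0. Lengths are in mm, angles in rad, forces in N, time in s.
With the tool pointing down it reaches from about 250 to 850 mm from the base axis. Payload 12.5 kg.
Tool frame: the origin (TCP) lies on the centre line of the jaws, within the pads' length; the fingertips stand 8 mm ahead of it and the grasp point (between the pads) lies 11 mm behind it; z points along the fingers, y is the line along which they close (so a half turn about z gives the same grasp; the last joint's range is limited). The gripper opens to 93 mm and grips with 3 to 60 N. Pads are 15 mm wide; open, the fingers measure 128 mm over their backs; the gripper's body (75 mm by 188 mm) begins 65 mm behind the grasp point.
Start: joints at [1.059, 0.351, 1.652, -0, 1.139, -0.085], TCP at [227.646, 500.661, 226.633] pointing down, gripper open.
Joint ranges: [-2.75, 2.75], [-0.79, 2.1], [0.01, 2.65], [-1.57, 4.71], [0.07, 3.14], [-2.87, 2.87]. Speed limits (rad/s): [2.22, 2.22, 2.79, 3.14, 3.14, 3.14].

### API

Orientations are given as a unit quaternion [w, x, y, z].
In Python, from cell import robot gives the robot as it stands. The module is installed in compiled form; this text tells all that it offers.
- The arm moves only by the tool servo_tool, never from a script. Its argument "targets" is a list of rows, each an object with "translation": the shift along the tool's x, y, z as a fraction of full scale, a list of three; "roll": the turn about the tool's z as a fraction of full scale; "grip": the closure, from 0 (fully open) to 1 (shut). In form: [{"translation": [x, y, z], "roll": roll, "grip": grip}, ...]. A call has 1 to 8 rows; each row is the pose to reach, as a shift and turn from the pose commanded when the call began, along the tool's axes at that moment, turning the shorter way round; what a row does not reach only later rows make up. Full scale, the value 1, is 30 cm for a shift and 2 pi rad for a turn. A row lasts 1/10 s, in which the tool goes at most 50 mm and 8.59 degrees, less where a joint would pass 70% of its speed; a pose out of reach is approached as far as the arm can. A call with a number of a shift or a turn outside -1 to 1 is refused whole. A call with a gripper value outside its range is refused whole. The fingers move at their own pace and stop on an object; "squeeze" is the grip in N (left out, the last holds). Time passes only in rows, so rows that repeat a pose let the fingers close. It gives the time, the measured TCP pose, the force, the opening and the grip force at its end, in the units of the state.
- robot.sense(): the state, without advancing time (a new reading comes with each control period).
- robot.capture(name): name is "scene" or "top" or "wrist"; returns a dict with "pixels" (420x560x3 uint8, red, green, blue), "camera_matrix" (3x3 intrinsics, pixels), "position" and "orientation" of the camera in the world. Camera axes: x right, y down, z forward; pixel columns grow to the right and rows downward; lengths in mm; the calibration is good to about 2 mm. A picture is of the moment at which its call begins. There is no depth.
- robot.close_job(): hands the job in; it is judged then, once.
The state is a dict: "t": time; "joint_positions": joint angles; "dq": joint speeds; "tau": joint torques, N m; "tool_pos": TCP position; "tool_rot": TCP orientation; "force": force on the tool from outside, world axes, zero at the start; "ft_torque": the same for the moment, N m; "grip_width": finger opening in mm; "finger_force": force on a finger pad.
Only numpy, scipy, OpenCV 4.12 (cv2) and the standard library are available. Lean on these libraries where they do the work, as an engineer would, in place of code of your own. Each camera call takes 0.05 s, during which the arm holds its last target. There are 200 camera calls.

## Working session

There is one attempt and no reset: what is moved stays moved. The work goes in short steps, Python scripts to look and compute and a tool call to move; the robot and the scene stay as the last step left them, time stands still between calls to the robot, and variables do not carry over. Pictures are saved under pics/ and viewed, at most 10 in all, crops included, and the job is handed in when it is done.

Besides the shell and the picture viewer there is one more tool, called after ">>>" as name([rows], argument=value, ...), one row to a line, values as JSON. servo_tool: Moves the arm, as the interface text tells. Shift numbers are shares of 30 cm and turn numbers shares of 2 pi rad, none past 1 either way. Its arguments: {"type":"object","properties":{"targets":{"type":"array","items":{"type":"object","properties":{"translation":{"type":"array","items":{"type":"number"}},"roll":{"type":"number"},"grip":{"type":"number"}}}},"squeeze":{"type":"number"}},"required":["targets"]}

```bash
mkdir -p pics
cat > h.py <<'E'
import numpy as np, cv2, pickle
from scipy.spatial.transform import Rotation as R
from cell import robot
def Rq(q): return R.from_quat([q[1],q[2],q[3],q[0]]).as_matrix()
def cap(n,f):
    c=robot.capture(n); cv2.imwrite(f'pics/{f}.png',c['pixels'][:,:,::-1]); pickle.dump(c,open(f'pics/{f}.pkl','wb')); return c
def load(f): return pickle.load(open(f'pics/{f}.pkl','rb'))
def ray(c,u,v):
    d=Rq(c['orientation'])@np.linalg.solve(c['camera_matrix'],[u,v,1.]); return np.array(c['position']),d
def onz(c,u,v,z):
    p,d=ray(c,u,v); return p+d*(z-p[2])/d[2]
def proj(c,P):
    x=c['camera_matrix']@(Rq(c['orientation']).T@(np.array(P)-c['position'])); return x[:2]/x[2]
E
python3 - <<'E'
from h import *
for n in('top','scene'):
    c=cap(n,n+'0'); print(n,c['position'],Rq(c['orientation']).round(3).tolist(),c['camera_matrix'].tolist() if hasattr(c['camera_matrix'],'tolist') else c['camera_matrix'])
print(robot.sense())
E
```

```text
top [ 291.72685539   69.8747999  1272.91776146] [[-0.008, -0.981, 0.196], [-1.0, 0.01, 0.009], [-0.011, -0.195, -0.981]] [[402.3192824697116, 0.0, 273.4299818773757], [0.0, 402.3192824697116, 211.12467297044114], [0.0, 0.0, 1.0]]
scene [-107.07743107 -845.42702069  897.30027591] [[0.826, -0.32, 0.464], [-0.563, -0.481, 0.672], [0.008, -0.816, -0.578]] [[385.6225917557492, 0.0, 279.51008962307446], [0.0, 385.6225917557492, 215.5811387798996], [0.0, 0.0, 1.0]]
{'t': 0.1, 'joint_positions': array([ 1.05939203e+00,  3.51188280e-01,  1.65235334e+00, -4.39954079e-05,
        1.13910848e+00, -8.46093304e-02]), 'dq': array([ 1.26482571e-03, -1.45233987e-03, -1.57022568e-03,  2.97173780e-05,
        1.87282685e-03,  6.86870042e-04]), 'tau': array([-1.13001162e-03, -4.98042798e+01, -2.85702932e+01,  6.99563487e-02,
        2.39309028e-02, -1.18048666e-05]), 'tool_pos': array([227.51778068, 500.40207203, 226.154585  ]), 'tool_rot': array([-1.36147012e-04,  2.11772498e-01,  9.77318847e-01, -5.11284149e-04]), 'force': array([ 0.05534119, -0.22382881,  0.10928252]), 'ft_torque': array([-0.066052  , -0.03737283,  0.01797822]), 'finger_force': 0.0, 'grip_width': 93.06865280042175}
```

View pics/top0.png

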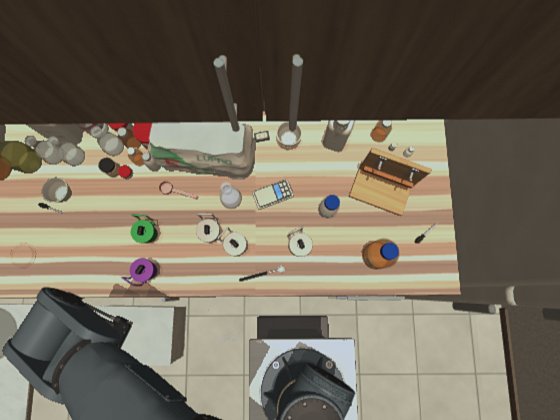

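View pics/scene0.png

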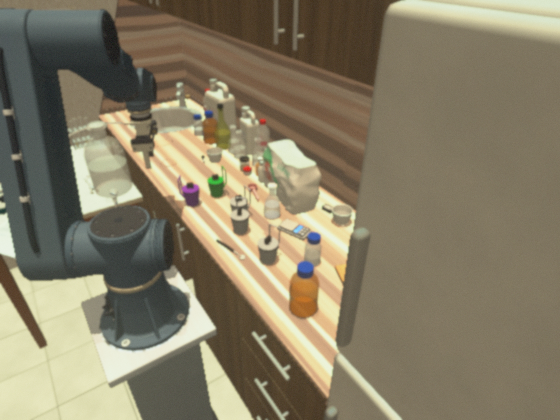

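The top view shows white caddies at about (208,230), (234,243) and (300,243), and look-alikes (green and purple) at (143,230). The scale is at (273,194), the rack at (390,180), the flask at (230,195), the jar at (330,205) and the amber bottle at (382,253). Next I'll enlarge the work area.

Run:
```python
from h import *
c=load('top0')
im=c['pixels'][:,:,::-1][140:280,190:440]
im=cv2.resize(im,(800,448),interpolation=cv2.INTER_CUBIC)
cv2.imwrite('pics/crop.png',im)
for n,u,v,z in [('c1',208,228,76),('c2',234,242,76),('c3',300,243,76),('scale',273,194,17),('rack',380,187,16),('flask',230,195,100),('jar',331,203,115),('amb',390,250,169)]: print(n,onz(c,u,v,z).round(0))
```

```text
c1 [480. 278.  76.]
c2 [437. 200.  76.]
c3 [433.   2.  76.]
scale [598.  82.  17.]
rack [ 618. -262.   16.]
flask [576. 211. 100.]
jar [545. -89. 115.]
amb [ 400. -238.  169.]
```

View pics/crop.png

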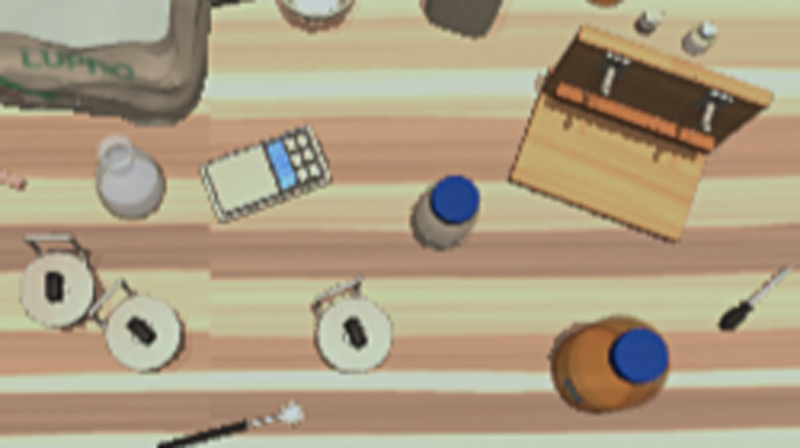

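```bash
cat >> h.py <<'E'
def go(pos,yaw=None):
    """yaw = world angle of the caddy own x; tool closes along caddy y. prints fractions"""
    s=robot.sense(); M=Rq(s['tool_rot']); d=M.T@(np.array(pos)-s['tool_pos'])
    cur=np.degrees(np.arctan2(M[1,0],M[0,0])); roll=0
    if yaw is not None: roll=-((yaw-cur+90)%180-90)
    print('t',s['t'],'yaw',cur.round(2),'j6',s['joint_positions'][5].round(2),'trans',(d/300).round(4),'roll',round(roll/360,4),'deg',round(roll,2))
E
python3 - <<'E'
from h import *
c=load('top0')
def q(cu,cv,z): return onz(c,190+cu/3.2,140+cv/3.2,z)
for n,k,l in [('c1',(55,287),(56,243)),('c2',(142,331),(112,298)),('c3',(355,333),(338,291))]:
    a=q(*k,100);b=q(*l,122);d=(b-a)[:2];print(n,a.round(),b.round(),np.hypot(*d).round(1),np.degrees(np.arctan2(d[1],d[0])).round(1))
print('scale',[q(*p,20)[:2].round() for p in [(203,165),(307,127),(330,181),(222,221)]])
print('rackfoot',[q(*p,16)[:2].round() for p in [(511,180),(676,241)]],'boardtop',[q(*p,182)[:2].round() for p in [(583,28),(772,98)]])
print('hooktips',[q(*p,160).round() for p in [(607,88),(706,128)]])
s=robot.sense();print(Rq(s['tool_rot']).round(3))
go([400,180,300],90)
c=cap('wrist','w0');print(Rq(s['tool_rot']).T@(c['position']-s['tool_pos']),(Rq(s['tool_rot']).T@Rq(c['orientation'])).round(2).tolist(),c['camera_matrix'][0])
E
```

```text
c1 [472. 277. 100.] [509. 273. 122.] 37.3 -5.8
c2 [430. 196. 100.] [458. 221. 122.] 37.3 42.3
c3 [427.   1. 100.] [462.  17. 122.] 39.0 23.9
scale [array([606., 145.]), array([645.,  40.]), array([588.,  18.]), array([549., 126.])]
rackfoot [array([ 588., -163.]), array([ 525., -323.])] boardtop [array([ 687., -203.]), array([ 621., -364.])]
hooktips [array([ 638., -226.,  160.]), array([ 600., -312.,  160.])]
[[-0.91   0.414 -0.   ]
 [ 0.414  0.91  -0.001]
 [ 0.    -0.001 -1.   ]]
t 0.1 yaw 155.55 j6 -0.08 trans [-0.9654 -0.7345 -0.2454] roll 0.1821 deg 65.55
[ 6.96959361e+01 -4.32581762e-02 -1.58861341e+02] [[-0.0, -0.97, -0.25], [1.0, -0.0, 0.0], [-0.0, -0.25, 0.97]] [335.43875873   0.         280.39048903]
```

Run:
```python
from h import *
go([440,140,300],180)
```

```text
t 0.15 yaw 155.55 j6 -0.08 trans [-1.1421 -0.8007 -0.2453] roll -0.0679 deg -24.45
```

>>> servo_tool([
  {"translation": [-1.0,-0.7,-0.245],"roll": -0.068,"grip": 0},
  {"translation": [-1.0,-0.7,-0.245],"roll": -0.068,"grip": 0.3},
  {"translation": [-1.0,-0.7,-0.245],"roll": -0.068,"grip": 0.55},
  {"translation": [-1.0,-0.7,-0.245],"roll": -0.068,"grip": 0.55},
  {"translation": [-1.0,-0.7,-0.245],"roll": -0.068,"grip": 0.55},
  {"translation": [-1.0,-0.7,-0.245],"roll": -0.068,"grip": 0.55},
  {"translation": [-1.0,-0.7,-0.245],"roll": -0.068,"grip": 0.55},
  {"translation": [-1.0,-0.7,-0.245],"roll": -0.068,"grip": 0.55},
], squeeze=30)

```text
t: 0.95
tool_pos: [414.8, 182.9, 300.8]
tool_rot: [0.0, 0.0, 1.0, -0.0]
force: [-0.1, -0.3, -0.5]
grip_width: 43.7
finger_force: 0.0
```

>>> servo_tool([
  {"translation": [0,0,0],"roll": 0,"grip": 0.55},
])

```text
t: 1.05
tool_pos: [415.5, 182.7, 300.8]
tool_rot: [0.001, 0.002, 1.0, -0.0]
force: [-0.0, 0.6, 0.5]
grip_width: 42.2
finger_force: 0.0
```

Run:
```python
from h import *
c=cap('wrist','w1'); s=robot.sense(); print(s['t'],s['tool_pos'],s['force'],s['grip_width'])
cv2.imwrite('pics/w1b.png',cv2.resize(c['pixels'][:,:,::-1],(800,600),interpolation=cv2.INTER_CUBIC))
```

```text
1.1 [414.45754841 184.09822086 300.26836577] [ 0.59696215  0.98153025 -0.18097181] 41.85442100933632
```

View pics/w1b.png

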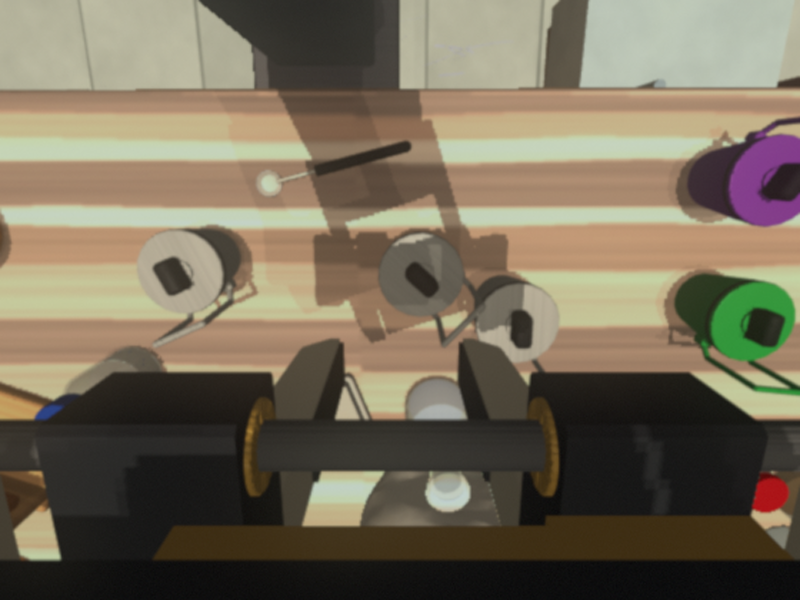

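The wrist view shows caddy 3 at about (180,270), caddy 2 at (421,274) and caddy 1 at (517,321) in the enlarged picture, with the knobs visible. I'll measure the knobs and lids next.

Run:
```python
from h import *
c=load('w1'); im=c['pixels']; hsv=cv2.cvtColor(im,cv2.COLOR_RGB2HSV); g=cv2.cvtColor(im,cv2.COLOR_RGB2GRAY)
for n,(u,v),z in [('c1',(517,321),0),('c2',(421,274),0),('c3',(180,270),0)]:
    u/=1.4286;v/=1.4286
    m=np.zeros(g.shape,np.uint8); cv2.circle(m,(int(u),int(v)),22,255,-1)
    k=((g<45)&(m>0)).astype(np.uint8)
    cs=max(cv2.findContours(k,0,2)[0],key=cv2.contourArea)
    r=cv2.minAreaRect(cs); bx=cv2.boxPoints(r)
    a=[onz(c,*p,95)[:2] for p in bx]; ce=np.mean(a,0)
    e=max((a[1]-a[0],a[2]-a[1]),key=lambda x:np.hypot(*x)); 
    print(n,'knob',ce.round(1),'yaw',np.degrees(np.arctan2(e[1],e[0])).round(1)%180,[np.hypot(*(a[i+1]-a[i])).round(1) for i in (0,1)])
    x0,y0=int(u)-45,int(v)-45; sub=cv2.medianBlur(g[max(y0,0):y0+90,x0:x0+90],3)
    h=cv2.HoughCircles(sub,cv2.HOUGH_GRADIENT,1,60,param1=80,param2=12,minRadius=25,maxRadius=36)
    if h is not None:
        for q in h[0][:2]: print('  lid',onz(c,q[0]+x0,q[1]+max(y0,0),76)[:2].round(1),q[2], 'exp r',335/ (np.linalg.norm(c['position'][2]-76))*35.5)
# loops
for n,p,q in [('c3',(157,346),(231,292)),('c2',(445,344),(477,311))]:
    a,b=[onz(c,x/1.4286,y/1.4286,122)[:2] for x,y in (p,q)]; d=b-a; print(n,'loop',((a+b)/2).round(1),np.hypot(*d).round(1),np.degrees(np.arctan2(-d[0],d[1])).round(1))
```

```text
c1 knob [470.2 273.9] yaw 162.5 [np.float64(23.6), np.float64(10.2)]
  lid [470.8 280.7] 28.8 exp r 31.003325193046823
c2 knob [431.4 198.4] yaw 47.8 [np.float64(13.2), np.float64(27.3)]
  lid [432.4 198.8] 28.8 exp r 31.003325193046823Traceback (most recent call last):
  File "<stdin>", line 7, in <module>
ValueError: max() iterable argument is empty
```

Run:
```python
from h import *
c=load('w1'); im=c['pixels']; g=cv2.cvtColor(im,cv2.COLOR_RGB2GRAY)
for n,(u,v) in [('c1',(517,325)),('c2',(421,276)),('c3',(174,274))]:
    u/=1.4286;v/=1.4286
    m=np.zeros(g.shape,np.uint8); cv2.circle(m,(int(u),int(v)),20,255,-1)
    for T in (60,80,100):
        k=((g<T)&(m>0)).astype(np.uint8)
        cs=cv2.findContours(k,0,2)[0]
        if not cs: continue
        r=cv2.minAreaRect(max(cs,key=cv2.contourArea)); a=[onz(c,*p,95)[:2] for p in cv2.boxPoints(r)]; ce=np.mean(a,0)
        e=max((a[1]-a[0],a[2]-a[1]),key=lambda x:np.hypot(*x))
        print(n,T,ce.round(1),'yaw',np.degrees(np.arctan2(e[1],e[0])).round(1),[np.hypot(*(a[i+1]-a[i])).round(1) for i in (0,1)])
    h=cv2.HoughCircles(cv2.medianBlur(g,3)[int(v)-45:int(v)+45,int(u)-45:int(u)+45],cv2.HOUGH_GRADIENT,1,60,param1=80,param2=10,minRadius=26,maxRadius=34)
    if h is not None: q=h[0][0]; print('  lid',onz(c,q[0]+int(u)-45,q[1]+int(v)-45,76)[:2].round(1),q[2])
for n,p,q in [('c3',(157,346),(231,292)),('c2',(445,344),(477,311))]:
    a,b=[onz(c,x/1.4286,y/1.4286,122)[:2] for x,y in (p,q)]; d=b-a; print(n,'loop',((a+b)/2).round(1),np.hypot(*d).round(1),np.degrees(np.arctan2(-d[0],d[1])).round(1))
go([471,278,190],-5)
```

```text
c1 60 [472.6 278.6] yaw 3.7 [np.float64(14.8), np.float64(29.1)]
c1 80 [472.6 278.1] yaw 3.7 [np.float64(15.9), np.float64(31.6)]
c1 100 [472.  276.9] yaw 3.8 [np.float64(20.4), np.float64(32.7)]
  lid [467.  275.7] 33.4
c2 60 [431.4 198.3] yaw 47.5 [np.float64(14.9), np.float64(29.0)]
c2 80 [431.3 198.4] yaw 44.6 [np.float64(16.6), np.float64(30.4)]
c2 100 [428.7 197.4] yaw 27.0 [np.float64(43.3), np.float64(44.1)]
  lid [432.4 198.8] 29.0
c3 60 [426.2   7.8] yaw 21.5 [np.float64(11.6), np.float64(24.8)]
c3 80 [427.7   4.1] yaw 24.2 [np.float64(20.9), np.float64(26.8)]
c3 100 [427.8   4.2] yaw 24.3 [np.float64(21.9), np.float64(27.7)]
  lid [430.4   2.1] 29.0
c3 loop [454.9  29. ] 72.7 35.0
c2 loop [462.1 227. ] 34.6 48.2
t 1.1 yaw 179.84 j6 -1.25 trans [-0.1875  0.3135  0.3677] roll 0.0135 deg 4.84
```

>>> servo_tool([
  {"translation": [-0.192,0.313,0.34],"roll": 0.005,"grip": 0.55},
  {"translation": [-0.192,0.313,0.34],"roll": 0.005,"grip": 0.55},
  {"translation": [-0.192,0.313,0.34],"roll": 0.005,"grip": 0.55},
  {"translation": [-0.192,0.313,0.34],"roll": 0.005,"grip": 0.55},
  {"translation": [-0.192,0.313,0.5],"roll": 0.005,"grip": 0.55},
  {"translation": [-0.192,0.313,0.62],"roll": 0.005,"grip": 0.55},
  {"translation": [-0.192,0.313,0.68],"roll": 0.005,"grip": 0.55},
  {"translation": [-0.192,0.313,0.708],"roll": 0.005,"grip": 0.55},
])

```text
t: 1.9
tool_pos: [470.0, 279.3, 86.6]
tool_rot: [-0.001, 0.015, 1.0, -0.0]
force: [-0.4, -0.1, -0.1]
grip_width: 42.2
finger_force: 0.0
```

>>> servo_tool([
  {"translation": [0,0,0],"roll": 0,"grip": 0.75},
  {"translation": [0,0,0],"roll": 0,"grip": 1},
  {"translation": [0,0,0],"roll": 0,"grip": 1},
  {"translation": [0,0,0],"roll": 0,"grip": 1},
])

```text
t: 2.3
tool_pos: [471.8, 279.5, 88.8]
tool_rot: [0.001, 0.015, 1.0, 0.0]
force: [-0.7, 0.8, 2.4]
grip_width: 14.7
finger_force: 4.0
```

>>> servo_tool([
  {"translation": [0,0,0],"roll": 0,"grip": 1},
  {"translation": [0,0,-0.03],"roll": 0,"grip": 1},
  {"translation": [0,0,-0.06],"roll": 0,"grip": 1},
  {"translation": [0,0,-0.06],"roll": 0,"grip": 1},
  {"translation": [0,0,-0.06],"roll": 0,"grip": 1},
  {"translation": [0,0,-0.06],"roll": 0,"grip": 1},
])

```text
t: 2.9
tool_pos: [471.1, 279.1, 105.4]
tool_rot: [-0.0, 0.015, 1.0, -0.0]
force: [0.5, 0.4, -6.6]
grip_width: 14.0
finger_force: 29.9
```

Run:
```python
from h import *
for i in range(4):
    robot.capture('wrist') if i<3 else cap('top','t1')
    s=robot.sense(); print(s['t'],s['tool_pos'].round(1),s['force'].round(2),s['ft_torque'].round(2),s['finger_force'],s['grip_width'])
```

```text
2.95 [471.1 279.1 105.4] [-0.03  0.04 -6.78] [ 0.01 -0.05  0.  ] 29.887070953845978 13.81933518113858
3.0 [471.1 279.1 105.4] [ 1.17  0.24 -4.8 ] [ 0.06  0.04 -0.04] 29.887036085128784 13.938419128633896
3.05 [471.2 279.1 105.4] [-0.46 -0.48 -5.92] [0.06 0.02 0.02] 29.887120127677917 13.874309429538771
3.1 [471.2 279.2 105.5] [-0.08 -0.46 -6.31] [0.06 0.02 0.01] 29.88708794116974 13.695878239504628
```

Caddy 1 pulls about 6 N (0.6 kg), so it holds the weight. I'll put it back and hang the empties first.

>>> servo_tool([
  {"translation": [0,0,0.035],"roll": 0,"grip": 1},
  {"translation": [0,0,0.053],"roll": 0,"grip": 1},
  {"translation": [0,0,0.06],"roll": 0,"grip": 1},
  {"translation": [0,0,0.06],"roll": 0,"grip": 0.55},
  {"translation": [0,0,0.06],"roll": 0,"grip": 0.55},
  {"translation": [0,0,0.06],"roll": 0,"grip": 0.55},
  {"translation": [0,0,-0.08],"roll": 0,"grip": 0.55},
  {"translation": [0,0,-0.2],"roll": 0,"grip": 0.55},
])

```text
t: 3.9
tool_pos: [471.2, 279.1, 166.5]
tool_rot: [-0.001, 0.016, 1.0, -0.0]
force: [0.3, 0.6, -0.1]
grip_width: 41.3
finger_force: 0.0
```

Run:
```python
from h import *
go([431,198.5,150],45); go([431,198.5,88],45)
```

```text
t 3.9 yaw 178.22 j6 -1.09 trans [ 0.1254 -0.2727  0.0553] roll -0.1299 deg -46.78
t 3.9 yaw 178.22 j6 -1.09 trans [ 0.1252 -0.2726  0.262 ] roll -0.1299 deg -46.78
```

>>> servo_tool([
  {"translation": [0.125,-0.272,0.04],"roll": -0.13,"grip": 0.55},
  {"translation": [0.125,-0.272,0.04],"roll": -0.13,"grip": 0.55},
  {"translation": [0.125,-0.272,0.04],"roll": -0.13,"grip": 0.55},
  {"translation": [0.125,-0.272,0.04],"roll": -0.13,"grip": 0.55},
  {"translation": [0.125,-0.272,0.04],"roll": -0.13,"grip": 0.55},
  {"translation": [0.125,-0.272,0.06],"roll": -0.13,"grip": 0.55},
  {"translation": [0.125,-0.272,0.18],"roll": -0.13,"grip": 0.55},
  {"translation": [0.125,-0.272,0.258],"roll": -0.13,"grip": 0.55},
])

```text
t: 4.7
tool_pos: [431.2, 198.8, 87.1]
tool_rot: [0.0, -0.383, 0.924, -0.0]
force: [1.1, 0.7, 0.0]
grip_width: 41.7
finger_force: 0.0
```

>>> servo_tool([
  {"translation": [0,0,0],"roll": 0,"grip": 0.75},
  {"translation": [0,0,0],"roll": 0,"grip": 1},
  {"translation": [0,0,0],"roll": 0,"grip": 1},
  {"translation": [0,0,0],"roll": 0,"grip": 1},
  {"translation": [0,0,0],"roll": 0,"grip": 1},
  {"translation": [0,0,-0.06],"roll": 0,"grip": 1},
  {"translation": [0,0,-0.06],"roll": 0,"grip": 1},
  {"translation": [0,0,-0.06],"roll": 0,"grip": 1},
])

```text
t: 5.5
tool_pos: [431.4, 198.9, 106.3]
tool_rot: [0.0, -0.383, 0.924, -0.0]
force: [0.1, -0.5, -1.5]
grip_width: 13.7
finger_force: 29.9
```

Run:
```python
from h import *
for i in range(4):
    c=cap('wrist','w2')
    s=robot.sense(); print(s['t'],s['tool_pos'].round(1),s['force'].round(2),s['finger_force'],s['grip_width'])
cap('top','t2'); cap('scene','s2')
```

```text
5.55 [431.1 198.8 106. ] [-0.18 -0.36 -2.18] 29.89701747894287 13.656079350262148
5.6 [431.  198.7 105.8] [-0.35 -0.02 -1.18] 29.897249937057495 13.581373122517288
5.65 [431.  198.7 105.7] [ 0.11  0.31 -1.61] 29.896970093250275 13.613994920758936
5.7 [431.  198.7 105.8] [ 0.44 -0.4  -1.58] 29.897242784500122 13.714400197838152
```

Caddy 2 pulls about 1.6 N, so it is empty. Now I'll look at the rack closely.

Run:
```python
from h import *
c=load('t2')
im=c['pixels'][:,:,::-1]
a=cv2.resize(im[142:222,342:438],(800,667)[:1]+(600,),interpolation=cv2.INTER_CUBIC) if 0 else cv2.resize(im[142:217,342:442],(800,600),interpolation=cv2.INTER_CUBIC)
cv2.imwrite('pics/rack.png',a)
```

```text
(no output)
```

View pics/rack.png

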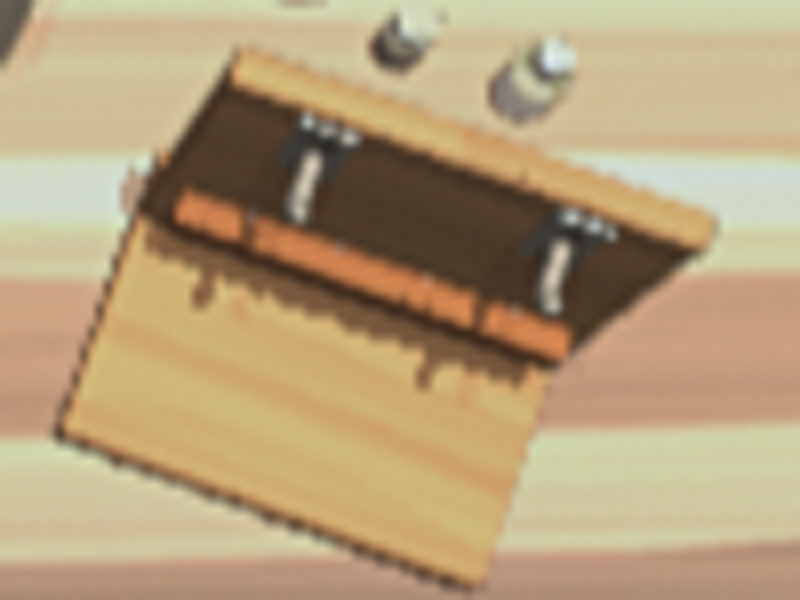

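View pics/w2.png

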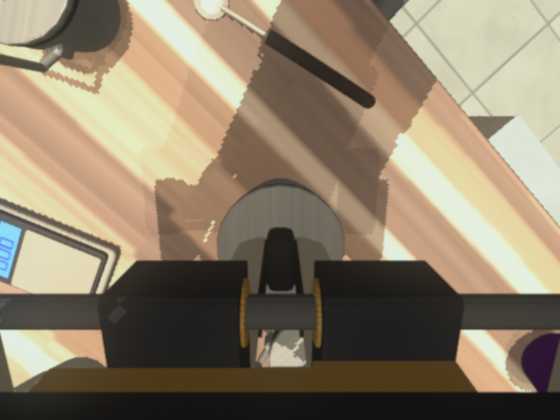

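The rack crop shows the foot's front corners at (62,428) and (482,585), the board's top front edge from (232,86) to (706,247), and hook tips at (300,212) and (550,305). The wrist view shows the lid's front edge at (281,183), with the caddy centred in the jaws.

Run:
```python
from h import *
c=load('t2'); w=load('w2'); s=robot.sense(); M=Rq(s['tool_rot'])
P=np.array(s['tool_pos'])
for z in (94,91): print('lid front in tool',(M.T@(onz(w,281,182,z)-P)).round(1),'sides',[(M.T@(onz(w,u,238,z)-P)).round(1)[1] for u in (217,345)])
from scipy.optimize import least_squares
obs=[((62,428),(-65,89,16)),((482,585),(-65,-89,16)),((232,86),(30,89,182)),((706,247),(30,-89,182)),((300,214),(8-3,47,164)),((550,307),(8-3,-47,164))]
def pr(q):
    a=np.radians(q[2]);Rm=np.array([[np.cos(a),-np.sin(a)],[np.sin(a),np.cos(a)]])
    return np.concatenate([proj(c,[*(Rm@l[:2]+q[:2]),l[2]])-np.array([342+u/8,142+v/8]) for (u,v),l in obs])
r=least_squares(pr,[617,-267,-22]); print(r.x.round(2),(r.fun.reshape(-1,2)*8).round(0).tolist())
q=r.x;a=np.radians(q[2]);ex=np.array([np.cos(a),np.sin(a)]);ey=np.array([-ex[1],ex[0]])
for n,y in(('L',47),('R',-47)): print(n,'hook',(q[:2]+16*ex+y*ey).round(1),'TCP',(q[:2]-24*ex+y*ey).round(1),'back60',(q[:2]-84*ex+y*ey).round(1))
```

```text
lid front in tool [37.4 -0.1 11.9] sides [np.float64(-34.6), np.float64(34.5)]
lid front in tool [36.8 -0.1 14.9] sides [np.float64(-35.2), np.float64(35.1)]
[ 615.45 -267.81  -21.41] [[-5.0, 9.0], [1.0, 7.0], [-7.0, -1.0], [2.0, 9.0], [3.0, -10.0], [5.0, -13.0]]
L hook [ 647.5 -229.9] TCP [ 610.3 -215.3] back60 [ 554.4 -193.4]
R hook [ 613.2 -317.4] TCP [ 575.9 -302.8] back60 [ 520.1 -280.9]
```

Run:
```python
from h import *
go([431,199,235],-21.4);go([500,-100,240],-21.4);go([522,-282,240],-21.4)
```

```text
t 5.8 yaw -134.98 j6 -2.02 trans [ 1.000e-04  1.100e-03 -4.303e-01] roll 0.1845 deg 66.42
t 5.8 yaw -134.98 j6 -2.02 trans [ 0.5426 -0.8661 -0.4469] roll 0.1845 deg 66.42
t 5.8 yaw -134.98 j6 -2.02 trans [ 0.9199 -1.3468 -0.4468] roll 0.1845 deg 66.42
```

>>> servo_tool([
  {"translation": [0,0,-0.15],"roll": 0,"grip": 1},
  {"translation": [0,0,-0.31],"roll": 0,"grip": 1},
  {"translation": [0.05,-0.09,-0.43],"roll": 0.024,"grip": 1},
  {"translation": [0.13,-0.2,-0.45],"roll": 0.048,"grip": 1},
  {"translation": [0.21,-0.33,-0.45],"roll": 0.07,"grip": 1},
  {"translation": [0.29,-0.46,-0.45],"roll": 0.093,"grip": 1},
  {"translation": [0.37,-0.59,-0.45],"roll": 0.116,"grip": 1},
  {"translation": [0.45,-0.72,-0.45],"roll": 0.139,"grip": 1},
])

```text
t: 6.6
tool_pos: [488.8, -51.2, 241.2]
tool_rot: [-0.0, 0.047, 0.999, 0.0]
force: [0.3, 0.7, -2.3]
grip_width: 14.1
finger_force: 29.9
```

Run:
```python
from h import *
s=robot.sense();print(s['tool_pos'],s['dq'].round(2))
go([522,-282,240],-21.4)
```

```text
[488.76249433 -51.21524993 241.22090479] [-0.88  0.25 -0.33 -0.    0.07  0.57]
t 6.6 yaw 174.64 j6 -1.68 trans [-0.1821 -0.7556  0.004 ] roll 0.0446 deg 16.04
```

>>> servo_tool([
  {"translation": [-0.18,-0.75,0.004],"roll": 0.045,"grip": 1},
  {"translation": [-0.18,-0.75,0.004],"roll": 0.045,"grip": 1},
  {"translation": [-0.18,-0.75,0.004],"roll": 0.045,"grip": 1},
  {"translation": [-0.18,-0.75,0.004],"roll": 0.045,"grip": 1},
  {"translation": [-0.18,-0.75,0.004],"roll": 0.045,"grip": 1},
  {"translation": [-0.18,-0.75,0.004],"roll": 0.045,"grip": 1},
  {"translation": [-0.18,-0.75,0.004],"roll": 0.045,"grip": 1},
  {"translation": [-0.18,-0.75,0.004],"roll": 0.045,"grip": 1},
])

```text
t: 7.4
tool_pos: [522.7, -277.2, 239.9]
tool_rot: [-0.0, 0.184, 0.983, 0.0]
force: [-0.1, 0.1, -2.0]
grip_width: 13.8
finger_force: 29.9
```

Run:
```python
from h import *
s=robot.sense();print(s['tool_pos'],s['force'])
go([521,-281.5,152],-21.4)
go([577,-303,152],-21.4)
```

```text
[ 522.74686725 -277.24849897  239.91147608] [-0.12595008  0.08143913 -2.025325  ]
t 7.4 yaw 158.82 j6 -1.77 trans [ 1.00e-04 -1.54e-02  2.93e-01] roll 0.0006 deg 0.22
t 7.4 yaw 158.82 j6 -1.77 trans [-0.1998 -0.0148  0.2929] roll 0.0006 deg 0.22
```

>>> servo_tool([
  {"translation": [0,-0.015,0.15],"roll": 0,"grip": 1},
  {"translation": [0,-0.015,0.27],"roll": 0,"grip": 1},
  {"translation": [0,-0.015,0.29],"roll": 0,"grip": 1},
  {"translation": [-0.06,-0.015,0.29],"roll": 0,"grip": 1},
  {"translation": [-0.12,-0.015,0.29],"roll": 0,"grip": 1},
  {"translation": [-0.17,-0.015,0.29],"roll": 0,"grip": 1},
  {"translation": [-0.2,-0.015,0.29],"roll": 0,"grip": 1},
  {"translation": [-0.2,-0.015,0.29],"roll": 0,"grip": 1},
])

```text
t: 8.2
tool_pos: [578.2, -303.9, 154.2]
tool_rot: [0.001, 0.184, 0.983, -0.0]
force: [-0.1, -0.3, -1.3]
grip_width: 13.5
finger_force: 29.9
```

Run:
```python
from h import *
s=robot.sense();print(s['tool_pos'],s['force'])
go([577,-303,122],-21.4)
c=cap('top','t3');cap('wrist','w3')
im=c['pixels'][:,:,::-1]
cv2.imwrite('pics/t3c.png',cv2.resize(im[142:217,342:442],(400,300),interpolation=cv2.INTER_CUBIC))
w=load('w3')['pixels'][:,:,::-1]
cv2.imwrite('pics/both.png',np.hstack([cv2.imread('pics/t3c.png'),cv2.resize(w,(400,300))]))
```

```text
[ 578.163599   -303.92019588  154.1732606 ] [-0.05762538 -0.32258489 -1.2736904 ]
t 8.2 yaw 158.84 j6 -1.76 trans [0.0049 0.0015 0.1072] roll 0.0007 deg 0.24
```

View pics/both.png

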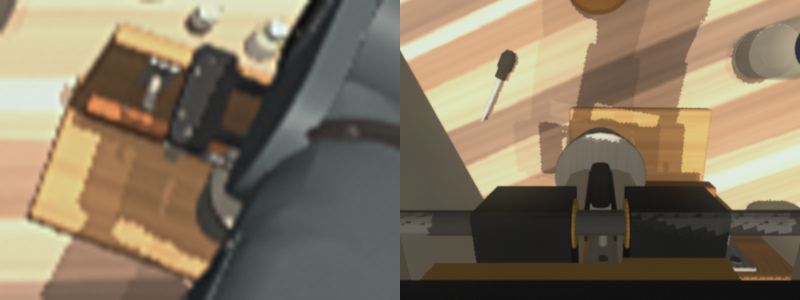

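The wrist view shows the rack's foot edge, with corners at about (238,151) and (438,151) in native pixels. I'll check the rack pose with these.

Run:
```python
from h import *
w=load('w3'); s=robot.sense()
im=w['pixels'].astype(int)
for u in (250,270,300,350,400,430): 
    col=im[130:175,u]; g=col.sum(1); print(u,130+np.argmax(np.abs(np.diff(g))),g[10:34:2].tolist())
L,Rr=onz(w,238,151,16),onz(w,438,151,16); d=L-Rr; 
print(L.round(1),Rr.round(1),np.hypot(*d[:2]))
ey=(Rr-L)[:2];ey/=np.hypot(*ey);print('yaw',np.degrees(np.arctan2(-ey[0],ey[1])))
ex=np.array([ey[1],-ey[0]]); o=(L+Rr)[:2]/2+65*ex; print('rack',o, 'RTCP',(o-22.5*ex-47*ey).round(1),'LTCP',(o-22.5*ex+47*ey).round(1))
```

```text
250 132 [270, 265, 265, 265, 280, 237, 283, 321, 349, 347, 340, 336]
270 152 [261, 264, 273, 275, 302, 236, 338, 467, 524, 528, 513, 516]
300 151 [270, 274, 293, 330, 350, 274, 371, 460, 508, 522, 507, 497]
350 149 [384, 388, 396, 400, 404, 307, 259, 308, 346, 377, 484, 516]
400 150 [609, 607, 612, 614, 614, 508, 337, 452, 508, 532, 527, 516]
430 150 [625, 628, 634, 633, 627, 590, 382, 446, 508, 529, 524, 513]
[ 526.4 -323.9   16. ] [ 589.9 -160.3   16. ] 175.50517110013814
yaw -21.212653745908217
rack [ 618.71730675 -265.59314783] RTCP [ 580.7 -301.3] LTCP [ 614.7 -213.6]
```

>>> servo_tool([
  {"translation": [-0.009,0.006,0.03],"roll": 0,"grip": 1},
  {"translation": [-0.009,0.006,0.06],"roll": 0,"grip": 1},
  {"translation": [-0.009,0.006,0.09],"roll": 0,"grip": 1},
  {"translation": [-0.009,0.006,0.1],"roll": 0,"grip": 1},
  {"translation": [-0.009,0.006,0.1],"roll": 0,"grip": 1},
])

```text
t: 8.8
tool_pos: [580.2, -303.3, 122.6]
tool_rot: [-0.0, 0.184, 0.983, 0.0]
force: [0.1, 0.7, -1.4]
grip_width: 13.9
finger_force: 30.0
```

>>> servo_tool([
  {"translation": [0,0,0.006],"roll": 0,"grip": 1},
  {"translation": [0,0,0.01],"roll": 0,"grip": 1},
  {"translation": [0,0,0.01],"roll": 0,"grip": 1},
])

```text
t: 9.1
tool_pos: [580.9, -303.7, 121.0]
tool_rot: [0.001, 0.184, 0.983, -0.0]
force: [0.6, 0.3, 4.9]
grip_width: 13.5
finger_force: 30.0
```

>>> servo_tool([
  {"translation": [0,0,-0.003],"roll": 0,"grip": 1},
  {"translation": [0,0,-0.003],"roll": 0,"grip": 0.7},
  {"translation": [0,0,-0.003],"roll": 0,"grip": 0.55},
  {"translation": [0,0,-0.003],"roll": 0,"grip": 0.55},
  {"translation": [0,0,-0.06],"roll": 0,"grip": 0.55},
  {"translation": [0,0,-0.16],"roll": 0,"grip": 0.55},
  {"translation": [0,0,-0.3],"roll": 0,"grip": 0.55},
  {"translation": [0.1,0.1,-0.35],"roll": 0,"grip": 0.55},
])

```text
t: 9.9
tool_pos: [564.9, -267.5, 228.7]
tool_rot: [0.003, 0.185, 0.983, -0.001]
force: [1.0, -0.1, 0.3]
grip_width: 41.4
finger_force: 0.0
```

Run:
```python
from h import *
s=robot.sense();print(s['tool_pos'],s['force'])
cap('wrist','w4')
go([429,2.5,235],23);go([429,2.5,145],23);go([429,2.5,88],23)
```

```text
[ 564.91232318 -267.47423916  228.70871085] [ 0.97918284 -0.08822232  0.33723496]
t 9.95 yaw 158.79 j6 -1.71 trans [ 0.7325  0.6574 -0.0208] roll -0.1228 deg -44.21
t 9.95 yaw 158.79 j6 -1.71 trans [0.7336 0.6573 0.2792] roll -0.1228 deg -44.21
t 9.95 yaw 158.79 j6 -1.71 trans [0.7343 0.6572 0.4692] roll -0.1228 deg -44.21
```

View pics/w4.png

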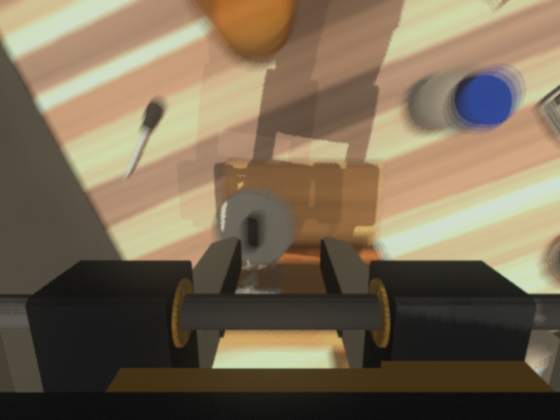

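Caddy 2 hangs on the right hook, with its lid at (255,228). Caddy 3 is next.

>>> servo_tool([
  {"translation": [0.734,0.657,0.02],"roll": -0.123,"grip": 0.55},
  {"translation": [0.734,0.657,0.02],"roll": -0.123,"grip": 0.55},
  {"translation": [0.734,0.657,0.1],"roll": -0.123,"grip": 0.55},
  {"translation": [0.734,0.657,0.15],"roll": -0.123,"grip": 0.55},
  {"translation": [0.734,0.657,0.2],"roll": -0.123,"grip": 0.55},
  {"translation": [0.734,0.657,0.22],"roll": -0.123,"grip": 0.55},
  {"translation": [0.734,0.657,0.22],"roll": -0.123,"grip": 0.55},
  {"translation": [0.734,0.657,0.22],"roll": -0.123,"grip": 0.55},
])

```text
t: 10.75
tool_pos: [428.7, -0.4, 158.8]
tool_rot: [-0.001, -0.201, 0.98, 0.0]
force: [0.6, -0.7, 0.4]
grip_width: 42.1
finger_force: 0.0
```

Run:
```python
from h import *
s=robot.sense();print(s['tool_pos'],s['force']);M=Rq(s['tool_rot'])
c=cap('wrist','w5'); g=cv2.cvtColor(c['pixels'],cv2.COLOR_RGB2GRAY)
# knob ahead: predicted pixel
p=proj(c,[429,2.5,97]);print(p)
m=np.zeros(g.shape,np.uint8);cv2.circle(m,tuple(int(x) for x in p),26,255,-1)
for T in(50,70):
    cs=cv2.findContours(((g<T)&(m>0)).astype(np.uint8),0,2)[0]
    r=cv2.minAreaRect(max(cs,key=cv2.contourArea)); print(T,r, onz(c,*r[0],95))
go([429,2.5,88],23)
cv2.imwrite('pics/w5c.png',c['pixels'][:,:,::-1][60:360])
```

```text
[ 4.28705791e+02 -3.74144074e-01  1.58845125e+02] [ 0.63356982 -0.69107664  0.44204775]
[284.64897502 223.24465911]
50 ((281.0, 220.0), (42.0, 18.0), 90.0) [428.40601194  -0.4901654   95.        ]
70 ((281.5, 220.5), (43.0, 19.0), 90.0) [ 4.28603806e+02 -2.75929975e-02  9.50000000e+01]
t 10.8 yaw -156.9 j6 -2.09 trans [-0.0026  0.0126  0.2382] roll 0.0003 deg 0.1
```

View pics/w5c.png

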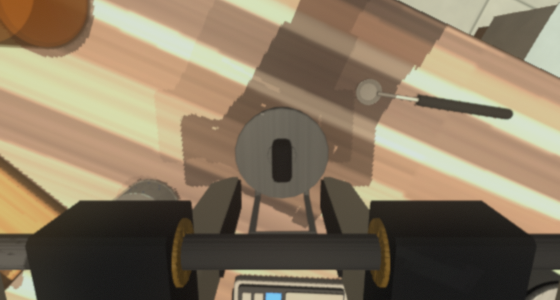

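The knob at (281,160) is centred and aligned, so I'll go straight down.

>>> servo_tool([
  {"translation": [0,0,0.12],"roll": 0,"grip": 0.55},
  {"translation": [0,0,0.21],"roll": 0,"grip": 0.55},
  {"translation": [0,0,0.236],"roll": 0,"grip": 0.6},
  {"translation": [0,0,0.236],"roll": 0,"grip": 0.8},
  {"translation": [0,0,0.236],"roll": 0,"grip": 1},
  {"translation": [0,0,0.236],"roll": 0,"grip": 1},
  {"translation": [0,0,0.236],"roll": 0,"grip": 1},
  {"translation": [0,0,0.236],"roll": 0,"grip": 1},
])

```text
t: 11.6
tool_pos: [429.8, -1.2, 89.1]
tool_rot: [0.001, -0.2, 0.98, -0.0]
force: [-0.8, 0.6, 5.8]
grip_width: 13.4
finger_force: 30.0
```

>>> servo_tool([
  {"translation": [0,0,-0.06],"roll": 0,"grip": 1},
  {"translation": [0,0,-0.06],"roll": 0,"grip": 1},
  {"translation": [0,0,-0.06],"roll": 0,"grip": 1},
  {"translation": [0,0,-0.06],"roll": 0,"grip": 1},
])

```text
t: 12.0
tool_pos: [429.0, -1.1, 105.8]
tool_rot: [-0.0, -0.2, 0.98, 0.0]
force: [-0.5, 0.0, -1.8]
grip_width: 13.9
finger_force: 30.0
```

Run:
```python
from h import *
for i in range(3):
    c=cap('wrist','w6');s=robot.sense();print(s['tool_pos'],s['force'],s['finger_force'])
M=Rq(s['tool_rot']);g=cv2.cvtColor(c['pixels'],cv2.COLOR_RGB2GRAY).astype(int)
col=g[150:230,283];print(col.tolist())
go([440,-60,240],-21.4);go([530,-183,240],-21.4)
```

```text
[428.91597938  -1.1028844  105.76173187] [ 0.02928257  0.18888097 -2.65398465] 29.966968595981598
[428.96698337  -1.1058106  105.81216664] [ 0.13587029 -0.54187443 -1.44306357] 29.967028498649597
[429.01853388  -1.11432175 105.88497387] [ 0.20916347 -0.45015868 -2.21111471] 29.96707856655121
[148, 149, 150, 151, 151, 150, 149, 149, 149, 150, 151, 153, 155, 157, 157, 156, 154, 150, 143, 133, 124, 117, 111, 107, 102, 99, 98, 95, 81, 69, 67, 67, 65, 61, 60, 72, 87, 104, 110, 110, 110, 111, 110, 110, 109, 110, 109, 111, 109, 109, 109, 109, 109, 109, 108, 108, 109, 109, 108, 109, 109, 108, 108, 108, 108, 108, 108, 108, 108, 107, 107, 107, 107, 107, 107, 106, 101, 76, 47, 32]
t 12.15 yaw -156.93 j6 -2.08 trans [ 0.0435 -0.1948 -0.4471] roll 0.1235 deg 44.47
t 12.15 yaw -156.93 j6 -2.08 trans [-0.0718 -0.6895 -0.4474] roll 0.1235 deg 44.47
```

>>> servo_tool([
  {"translation": [0,0,-0.15],"roll": 0.02,"grip": 1},
  {"translation": [0,0,-0.31],"roll": 0.04,"grip": 1},
  {"translation": [-0.02,-0.1,-0.44],"roll": 0.064,"grip": 1},
  {"translation": [-0.05,-0.25,-0.45],"roll": 0.088,"grip": 1},
  {"translation": [-0.08,-0.4,-0.45],"roll": 0.11,"grip": 1},
  {"translation": [-0.11,-0.56,-0.45],"roll": 0.123,"grip": 1},
  {"translation": [-0.144,-0.7,-0.45],"roll": 0.123,"grip": 1},
  {"translation": [-0.144,-0.75,-0.45],"roll": 0.123,"grip": 1},
])

```text
t: 12.95
tool_pos: [558.5, -194.1, 240.2]
tool_rot: [-0.0, 0.185, 0.983, -0.0]
force: [-0.6, 1.2, -1.9]
grip_width: 13.6
finger_force: 30.0
```

>>> servo_tool([
  {"translation": [0,0,0],"roll": 0,"grip": 1},
  {"translation": [0,0,0],"roll": 0,"grip": 1},
])

```text
t: 13.15
tool_pos: [556.5, -190.4, 240.8]
tool_rot: [-0.001, 0.184, 0.983, 0.0]
force: [-0.1, 0.8, -2.5]
grip_width: 13.5
finger_force: 30.0
```

Run:
```python
from h import *
s=robot.sense();print(s['tool_pos'],s['force'])
go([558.5,-192,153],-21.3);go([614.5,-214,153],-21.3)
```

```text
[ 556.48770564 -190.43431347  240.77471035] [-0.12903027  0.77594927 -2.46691952]
t 13.15 yaw 158.79 j6 -1.61 trans [-0.0086 -0.0025  0.2926] roll 0.0002 deg 0.09
t 13.15 yaw 158.79 j6 -1.61 trans [-0.2091 -0.0034  0.2923] roll 0.0002 deg 0.09
```

>>> servo_tool([
  {"translation": [0,-0.003,0.15],"roll": 0,"grip": 1},
  {"translation": [0,-0.003,0.27],"roll": 0,"grip": 1},
  {"translation": [0,-0.003,0.29],"roll": 0,"grip": 1},
  {"translation": [-0.06,-0.003,0.29],"roll": 0,"grip": 1},
  {"translation": [-0.12,-0.003,0.29],"roll": 0,"grip": 1},
  {"translation": [-0.18,-0.003,0.29],"roll": 0,"grip": 1},
  {"translation": [-0.209,-0.003,0.29],"roll": 0,"grip": 1},
  {"translation": [-0.209,-0.003,0.29],"roll": 0,"grip": 1},
])

```text
t: 13.95
tool_pos: [616.0, -214.4, 155.4]
tool_rot: [0.001, 0.184, 0.983, -0.0]
force: [-0.4, -0.1, -1.1]
grip_width: 13.3
finger_force: 30.0
```

>>> servo_tool([
  {"translation": [0,0,0.03],"roll": 0,"grip": 1},
  {"translation": [0,0,0.06],"roll": 0,"grip": 1},
  {"translation": [0,0,0.09],"roll": 0,"grip": 1},
  {"translation": [0,0,0.102],"roll": 0,"grip": 1},
  {"translation": [0,0,0.102],"roll": 0,"grip": 1},
])

```text
t: 14.45
tool_pos: [615.0, -214.6, 123.1]
tool_rot: [-0.0, 0.184, 0.983, 0.0]
force: [-0.3, -0.1, -1.6]
grip_width: 13.3
finger_force: 30.0
```

>>> servo_tool([
  {"translation": [0,0,0.006],"roll": 0,"grip": 1},
  {"translation": [0,0,0.009],"roll": 0,"grip": 1},
  {"translation": [0,0,0.009],"roll": 0,"grip": 1},
])

```text
t: 14.75
tool_pos: [615.7, -215.0, 121.7]
tool_rot: [0.001, 0.184, 0.983, -0.0]
force: [-0.9, 0.2, 5.9]
grip_width: 13.6
finger_force: 30.0
```

>>> servo_tool([
  {"translation": [0,0,-0.003],"roll": 0,"grip": 1},
  {"translation": [0,0,-0.003],"roll": 0,"grip": 0.7},
  {"translation": [0,0,-0.003],"roll": 0,"grip": 0.55},
  {"translation": [0,0,-0.003],"roll": 0,"grip": 0.55},
  {"translation": [0,0,-0.06],"roll": 0,"grip": 0.55},
  {"translation": [0,0,-0.16],"roll": 0,"grip": 0.55},
  {"translation": [0,0,-0.3],"roll": 0,"grip": 0.55},
  {"translation": [0,0,-0.37],"roll": 0,"grip": 0.55},
])

```text
t: 15.55
tool_pos: [616.0, -215.0, 235.5]
tool_rot: [0.002, 0.184, 0.983, -0.0]
force: [0.3, -0.9, 0.4]
grip_width: 42.0
finger_force: 0.0
```

Run:
```python
from h import *
s=robot.sense();print(s['tool_pos'],s['force'])
cap('wrist','w7')
go([471.5,279,240],-2)
```

```text
[ 616.03262973 -215.04042305  235.46380342] [ 0.27001942 -0.91014181  0.41729174]
t 15.6 yaw 158.79 j6 -1.61 trans [ 1.0478  1.361  -0.0142] roll -0.0534 deg -19.21
```

View pics/w7.png

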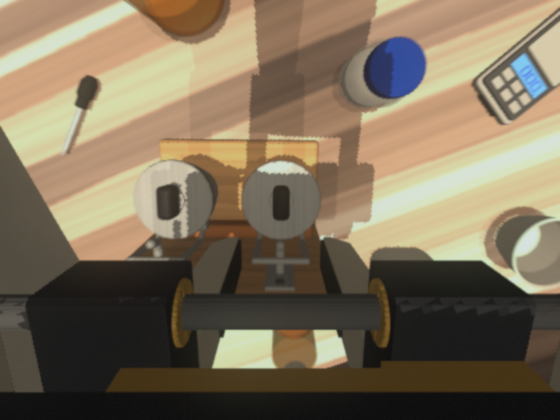

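Both empties hang side by side, with lids at (173,200) and (281,200). On the way to caddy 1 I'll stop where the wrist camera sees the scale.

>>> servo_tool([
  {"translation": [0.2,0.65,0],"roll": 0,"grip": 0.55},
  {"translation": [0.2,0.65,0],"roll": 0,"grip": 0.55},
  {"translation": [0.2,0.65,0],"roll": 0,"grip": 0.55},
  {"translation": [0.2,0.65,0],"roll": 0,"grip": 0.55},
  {"translation": [0.2,0.65,0],"roll": 0,"grip": 0.55},
  {"translation": [0.2,0.65,0],"roll": 0,"grip": 0.55},
  {"translation": [0.2,0.65,0],"roll": 0,"grip": 0.55},
])

```text
t: 16.3
tool_pos: [629.8, -12.2, 231.7]
tool_rot: [-0.0, 0.184, 0.983, -0.0]
force: [0.2, -1.2, 0.6]
grip_width: 42.2
finger_force: 0.0
```

Run:
```python
from h import *
c=cap('wrist','w8');s=robot.sense();print(s['tool_pos'],s['t'])
im=c['pixels'];hsv=cv2.cvtColor(im,cv2.COLOR_RGB2HSV)
print('pred pan px',proj(c,[588,105,17]).round(),'disp',proj(c,[612,40,20]).round())
b=((hsv[...,0]>90)&(hsv[...,0]<115)&(hsv[...,1]>110)&(hsv[...,2]>150)).astype(np.uint8)
for k in cv2.findContours(b,0,2)[0]:
    if cv2.contourArea(k)>60: r=cv2.minAreaRect(k);print('blue',r,onz(c,*r[0],20).round(1))
u,v=proj(c,[588,105,17]).astype(int);print(hsv[v-6:v+7:6,u-6:u+7:6].tolist())
m=np.zeros((422,562),np.uint8);f=im.copy()
a,_,m,rc=cv2.floodFill(f,m,(int(u),int(v)),(255,0,0),(6,)*3,(6,)*3,4|(255<<8)|cv2.FLOODFILL_MASK_ONLY)
k=max(cv2.findContours(m[1:-1,1:-1],0,2)[0],key=cv2.contourArea);r=cv2.minAreaRect(k)
P=[onz(c,*p,17)[:2] for p in cv2.boxPoints(r)];print('pan',a,r,onz(c,*r[0],17).round(1),[np.hypot(*(P[i+1]-P[i])).round(1) for i in(0,1)],(P[1]-P[0]).round(1),(P[2]-P[1]).round(1))
go([471.5,279,240],-2)
```

```text
[629.85764792 -12.57140509 231.77454599] 16.35
pred pan px [369. 105.] disp [319. 149.]
blue ((340.15576171875, 135.28688049316406), (41.61198806762695, 15.492464065551758), 50.19443130493164) [606.7  66.2  20. ]
[[[44, 35, 220], [42, 39, 221], [41, 39, 220]], [[44, 35, 221], [42, 39, 221], [41, 40, 219]], [[44, 37, 220], [42, 39, 221], [41, 40, 219]]]
pan 2628 ((372.4137268066406, 107.99250030517578), (46.70800018310547, 58.16294479370117), 49.9697380065918) [592.4 108.   17. ] [np.float64(58.5), np.float64(50.0)] [-18.7  55.4] [46.  19.5]
t 16.35 yaw 158.71 j6 -1.29 trans [ 0.8447  0.714  -0.0275] roll -0.0536 deg -19.29
```

>>> servo_tool([
  {"translation": [0.845,0.714,-0.02],"roll": -0.054,"grip": 0.55},
  {"translation": [0.845,0.714,-0.02],"roll": -0.054,"grip": 0.55},
  {"translation": [0.845,0.714,-0.02],"roll": -0.054,"grip": 0.55},
  {"translation": [0.845,0.714,-0.02],"roll": -0.054,"grip": 0.55},
  {"translation": [0.845,0.714,-0.02],"roll": -0.054,"grip": 0.55},
  {"translation": [0.845,0.714,-0.02],"roll": -0.054,"grip": 0.55},
  {"translation": [0.845,0.714,-0.02],"roll": -0.054,"grip": 0.55},
  {"translation": [0.845,0.714,-0.02],"roll": -0.054,"grip": 0.55},
])

```text
t: 17.15
tool_pos: [470.0, 281.8, 238.2]
tool_rot: [-0.0, 0.015, 1.0, 0.0]
force: [0.9, -0.1, 0.3]
grip_width: 41.5
finger_force: 0.0
```

Run:
```python
from h import *
c=cap('wrist','w9');s=robot.sense();print(s['tool_pos'],s['t']); g=cv2.cvtColor(c['pixels'],cv2.COLOR_RGB2GRAY)
p=proj(c,[471.1,279.1,97]);m=np.zeros(g.shape,np.uint8);cv2.circle(m,tuple(int(x) for x in p),24,255,-1)
for T in(50,70):
    cs=cv2.findContours(((g<T)&(m>0)).astype(np.uint8),0,2)[0]
    if cs: r=cv2.minAreaRect(max(cs,key=cv2.contourArea)); print(T,p,r, onz(c,*r[0],95))
go([471.1,279.1,88],-2)
# pan from top view
c=load('top0');im=c['pixels']
for t in (8,14):
    u,v=proj(c,[591,107,17]).astype(int);m=np.zeros((422,562),np.uint8)
    a,_,m,rc=cv2.floodFill(im.copy(),m,(int(u),int(v)),(255,0,0),(t,)*3,(t,)*3,4|(255<<8)|cv2.FLOODFILL_MASK_ONLY)
    k=max(cv2.findContours(m[1:-1,1:-1],0,2)[0],key=cv2.contourArea);r=cv2.minAreaRect(k)
    print('pan top',a,r,onz(c,*r[0],17).round(1))
```

```text
[470.96633053 280.33554486 238.05886428] 17.2
50 [277.67077903 196.18229041] ((277.0, 197.0), (30.0, 12.0), 90.0) [472.3300542  278.42473801  95.        ]
70 [277.67077903 196.18229041] ((277.0, 197.0), (32.0, 14.0), 90.0) [472.3300542  278.42473801  95.        ]
t 17.2 yaw 178.29 j6 -1.09 trans [-5.000e-04 -4.100e-03  5.002e-01] roll 0.0008 deg 0.29
pan top 248 ((265.32879638671875, 195.37672424316406), (14.044938087463379, 17.673215866088867), 69.44395446777344) [593.9 107.   17. ]
pan top 253 ((265.3144226074219, 195.41751098632812), (14.215569496154785, 17.66176986694336), 68.96248626708984) [593.8 107.   17. ]
```

>>> servo_tool([
  {"translation": [-0.001,-0.004,0.15],"roll": 0.001,"grip": 0.55},
  {"translation": [-0.001,-0.004,0.3],"roll": 0.001,"grip": 0.55},
  {"translation": [-0.001,-0.004,0.42],"roll": 0.001,"grip": 0.55},
  {"translation": [-0.001,-0.004,0.48],"roll": 0.001,"grip": 0.55},
  {"translation": [-0.001,-0.004,0.5],"roll": 0.001,"grip": 0.55},
  {"translation": [-0.001,-0.004,0.5],"roll": 0.001,"grip": 0.8},
  {"translation": [-0.001,-0.004,0.5],"roll": 0.001,"grip": 1},
  {"translation": [-0.001,-0.004,0.5],"roll": 0.001,"grip": 1},
])

```text
t: 18.0
tool_pos: [472.2, 278.9, 89.3]
tool_rot: [0.001, 0.019, 1.0, 0.0]
force: [0.0, 0.4, -0.1]
grip_width: 22.4
finger_force: 0.0
```

>>> servo_tool([
  {"translation": [0,0,0],"roll": 0,"grip": 1},
  {"translation": [0,0,0],"roll": 0,"grip": 1},
  {"translation": [0,0,-0.06],"roll": 0,"grip": 1},
  {"translation": [0,0,-0.15],"roll": 0,"grip": 1},
  {"translation": [0,0,-0.3],"roll": 0,"grip": 1},
  {"translation": [0,0,-0.45],"roll": 0,"grip": 1},
  {"translation": [0,0,-0.5],"roll": 0,"grip": 1},
  {"translation": [0,0,-0.5],"roll": 0,"grip": 1},
], squeeze=40)

```text
t: 18.8
tool_pos: [471.8, 279.3, 239.9]
tool_rot: [0.002, 0.019, 1.0, 0.001]
force: [0.2, 0.3, -7.6]
grip_width: 13.8
finger_force: 40.0
```

Run:
```python
from h import *
c=cap('wrist','w10');s=robot.sense();print(s['tool_pos'],s['t'],s['force'],s['ft_torque'],s['finger_force'])
M=Rq(s['tool_rot']);P=s['tool_pos']; g=cv2.cvtColor(c['pixels'],cv2.COLOR_RGB2GRAY).astype(int)
print('col',g[160:215,283:284].ravel().tolist());print('row',g[240,200:235].tolist(),g[240,325:362].tolist())
w=load('w2'); gg=cv2.cvtColor(w['pixels'],cv2.COLOR_RGB2GRAY).astype(int);print('w2 col',gg[160:215,283].tolist())
go([470,190,240],None);go([593,107.5,170],18.7);go([593,107.5,240],18.7)
```

```text
[471.0637052  278.85189596 237.81010364] 18.85 [ 0.91189058 -0.67819438 -6.67207715] [0.0649176  0.08060239 0.03700263] 39.981865882873535
col [197, 159, 134, 130, 129, 127, 124, 124, 124, 123, 122, 122, 122, 122, 123, 123, 123, 122, 120, 112, 87, 70, 67, 68, 67, 65, 60, 77, 112, 161, 182, 193, 197, 198, 198, 198, 195, 181, 140, 111, 105, 105, 105, 105, 105, 105, 105, 104, 105, 105, 105, 104, 105, 104, 103]
row [161, 161, 161, 161, 161, 163, 163, 163, 163, 164, 165, 165, 166, 166, 167, 166, 153, 119, 103, 103, 105, 106, 105, 104, 104, 104, 104, 103, 105, 104, 106, 106, 107, 106, 106] [102, 102, 103, 101, 103, 102, 102, 101, 101, 101, 102, 101, 100, 101, 100, 101, 100, 100, 111, 155, 197, 207, 209, 209, 209, 209, 208, 210, 209, 209, 210, 209, 210, 209, 210, 209, 209]
w2 col [113, 108, 105, 104, 104, 103, 103, 104, 104, 103, 103, 102, 103, 102, 102, 101, 101, 96, 79, 67, 67, 67, 64, 58, 60, 73, 90, 105, 110, 110, 111, 111, 110, 110, 110, 111, 109, 110, 109, 110, 109, 110, 109, 109, 110, 110, 109, 109, 108, 108, 109, 110, 109, 109, 108]
t 18.85 yaw 177.87 j6 -1.08 trans [-0.0074 -0.2961 -0.0073] roll 0.0 deg 0
t 18.85 yaw 177.87 j6 -1.08 trans [-0.4274 -0.5557  0.2261] roll -0.0579 deg -20.83
t 18.85 yaw 177.87 j6 -1.08 trans [-0.4274 -0.5557 -0.0073] roll -0.0579 deg -20.83
```

Run:
```python
from h import *
go([480,130,245],50);go([592.2,106.6,245],50)
```

```text
t 18.85 yaw 177.87 j6 -1.08 trans [-0.0482 -0.4947 -0.024 ] roll -0.1448 deg -52.13
t 18.85 yaw 177.87 j6 -1.08 trans [-0.4248 -0.5588 -0.0239] roll -0.1448 deg -52.13
```

>>> servo_tool([
  {"translation": [0.0,-0.1,-0.02],"roll": -0.02,"grip": 1},
  {"translation": [-0.01,-0.23,-0.024],"roll": -0.04,"grip": 1},
  {"translation": [-0.03,-0.36,-0.024],"roll": -0.062,"grip": 1},
  {"translation": [-0.06,-0.48,-0.024],"roll": -0.084,"grip": 1},
  {"translation": [-0.17,-0.53,-0.024],"roll": -0.106,"grip": 1},
  {"translation": [-0.29,-0.555,-0.024],"roll": -0.128,"grip": 1},
  {"translation": [-0.39,-0.559,-0.024],"roll": -0.145,"grip": 1},
  {"translation": [-0.425,-0.559,-0.024],"roll": -0.145,"grip": 1},
])

```text
t: 19.65
tool_pos: [593.7, 105.8, 242.2]
tool_rot: [-0.002, -0.424, 0.906, 0.001]
force: [-0.9, -1.3, -6.6]
grip_width: 13.9
finger_force: 40.0
```

>>> servo_tool([
  {"translation": [0,0,0],"roll": 0,"grip": 1},
  {"translation": [0,0,0],"roll": 0,"grip": 1},
])

```text
t: 19.85
tool_pos: [591.1, 106.8, 243.7]
tool_rot: [-0.002, -0.423, 0.906, 0.001]
force: [-0.8, -0.2, -6.0]
grip_width: 13.7
finger_force: 40.0
```

Run:
```python
from h import *
s=robot.sense();print(s['tool_pos'],s['t'],s['force'])
go([592.2,106.6,130],50);go([592.2,106.6,108],50)
```

```text
[591.14862269 106.83001537 243.69228952] 19.85 [-0.76621147 -0.18614539 -5.95446217]
t 19.85 yaw -129.99 j6 -2.34 trans [-0.0025 -0.0041  0.379 ] roll 0.0 deg 0.01
t 19.85 yaw -129.99 j6 -2.34 trans [-0.0027 -0.0043  0.4523] roll 0.0 deg 0.01
```

>>> servo_tool([
  {"translation": [-0.002,-0.003,0.13],"roll": 0,"grip": 1},
  {"translation": [-0.002,-0.003,0.26],"roll": 0,"grip": 1},
  {"translation": [-0.002,-0.003,0.36],"roll": 0,"grip": 1},
  {"translation": [-0.002,-0.003,0.42],"roll": 0,"grip": 1},
  {"translation": [-0.002,-0.003,0.44],"roll": 0,"grip": 1},
  {"translation": [-0.002,-0.003,0.44],"roll": 0,"grip": 1},
  {"translation": [-0.002,-0.003,0.44],"roll": 0,"grip": 1},
  {"translation": [-0.002,-0.003,0.44],"roll": 0,"grip": 1},
])

```text
t: 20.65
tool_pos: [594.1, 106.6, 114.6]
tool_rot: [0.001, -0.423, 0.906, -0.0]
force: [-1.5, -0.2, -5.7]
grip_width: 13.5
finger_force: 40.0
```

Run:
```python
from h import *
c=cap('wrist','w11');s=robot.sense();print(s['tool_pos'],s['t'],s['force'])
hsv=cv2.cvtColor(c['pixels'],cv2.COLOR_RGB2HSV)
b=((hsv[...,0]>90)&(hsv[...,0]<115)&(hsv[...,1]>110)&(hsv[...,2]>120)).astype(np.uint8)
for k in cv2.findContours(b,0,2)[0]:
    if cv2.contourArea(k)>60: r=cv2.minAreaRect(k);print('blue',r,onz(c,*r[0],20).round(1))
go([592.2,106.6,105],50)
```

```text
[594.10005251 106.60388533 114.42050919] 20.7 [ 0.64976658  0.10238998 -6.046253  ]
blue ((235.2388153076172, 180.3120880126953), (22.74547576904297, 59.37766647338867), 28.610462188720703) [606.7  66.6  20. ]
t 20.7 yaw -129.93 j6 -2.34 trans [0.0041 0.0049 0.0314] roll 0.0002 deg 0.07
```

>>> servo_tool([
  {"translation": [0.004,0.006,0.015],"roll": 0,"grip": 1},
  {"translation": [0.004,0.006,0.018],"roll": 0,"grip": 1},
  {"translation": [0.004,0.006,0.02],"roll": 0,"grip": 1},
  {"translation": [0.004,0.006,0.02],"roll": 0,"grip": 1},
  {"translation": [0.004,0.006,0.02],"roll": 0,"grip": 1},
])

```text
t: 21.2
tool_pos: [591.5, 106.7, 107.3]
tool_rot: [0.0, -0.423, 0.906, -0.0]
force: [-0.4, -0.1, -6.0]
grip_width: 13.2
finger_force: 40.0
```

>>> servo_tool([
  {"translation": [-0.001,-0.001,0.003],"roll": 0,"grip": 1},
  {"translation": [-0.001,-0.001,0.005],"roll": 0,"grip": 1},
  {"translation": [-0.001,-0.001,0.007],"roll": 0,"grip": 1},
  {"translation": [-0.001,-0.001,0.007],"roll": 0,"grip": 1},
])

```text
t: 21.6
tool_pos: [592.3, 106.7, 106.3]
tool_rot: [0.0, -0.423, 0.906, -0.0]
force: [-3.3, -1.2, 6.2]
grip_width: 13.6
finger_force: 40.0
```

Run:
```python
from h import *
c=load('w8')
for i in range(4):
    cap('wrist','w12');s=robot.sense();print(s['tool_pos'].round(2),s['force'].round(1),s['ft_torque'].round(2),(Rq(s['tool_rot'])[:,2]).round(4))
# rim check: brightness profile across pan in w8, along scale x and y
g=cv2.cvtColor(c['pixels'],cv2.COLOR_RGB2GRAY)
a=np.radians(18.9);ex=np.array([np.cos(a),np.sin(a)]);ey=np.array([-ex[1],ex[0]])
for d,n in((ex,'x'),(ey,'y')):
    print(n,[int(g[tuple(proj(c,[*(np.array([592.6,107.8])+t*d),17]).round().astype(int)[::-1])]) for t in range(-40,41,2)])
```

```text
[592.27 106.7  106.25] [-4.4 -1.4  5.3] [-0.12  0.79  0.03] [ 0.0011 -0.     -1.    ]
[592.25 106.7  106.24] [-2.3 -1.3  5.9] [-0.07  0.73  0.01] [ 0.001 -0.    -1.   ]
[592.27 106.73 106.27] [-3.2 -2.   6. ] [-0.13  0.77  0.04] [ 0.0011 -0.     -1.    ]
[592.3  106.72 106.27] [-3.4 -1.3  7.2] [-0.05  0.75  0.03] [ 0.0012 -0.     -1.    ]
x [181, 181, 188, 174, 142, 173, 99, 160, 209, 212, 212, 213, 213, 213, 212, 212, 212, 213, 212, 212, 212, 212, 211, 211, 210, 210, 209, 209, 209, 208, 207, 207, 207, 183, 128, 156, 166, 164, 162, 161, 163]
y [159, 176, 136, 97, 94, 190, 212, 212, 212, 212, 212, 212, 212, 212, 213, 212, 213, 212, 212, 212, 212, 212, 212, 210, 210, 209, 210, 209, 208, 208, 207, 207, 207, 207, 198, 155, 199, 186, 203, 203, 202]
```

>>> servo_tool([
  {"translation": [0,0,-0.012],"roll": 0,"grip": 1},
  {"translation": [0,0,-0.012],"roll": 0,"grip": 1},
  {"translation": [0,0,-0.012],"roll": 0,"grip": 1},
  {"translation": [0,0,-0.012],"roll": 0,"grip": 1},
])

```text
t: 22.2
tool_pos: [591.7, 106.8, 108.4]
tool_rot: [-0.0, -0.423, 0.906, 0.0]
force: [-0.1, 0.4, -6.9]
grip_width: 13.6
finger_force: 40.0
```

Run:
```python
from h import *
for i in range(3):
    c=cap('wrist','w13');s=robot.sense();print(s['tool_pos'].round(2),s['force'].round(1),s['ft_torque'].round(2))
hsv=cv2.cvtColor(c['pixels'],cv2.COLOR_RGB2HSV)
b=((hsv[...,0]>90)&(hsv[...,0]<115)&(hsv[...,1]>110)&(hsv[...,2]>120)).astype(np.uint8)
for k in cv2.findContours(b,0,2)[0]:
    if cv2.contourArea(k)>60: r=cv2.minAreaRect(k);print('blue',r,onz(c,*r[0],20).round(1))
go([592,106.8,105],50)
```

```text
[591.74 106.76 108.42] [ 0.8 -0.7 -5.9] [ 0.05  0.04 -0.02]
[591.76 106.77 108.48] [ 1.3 -0.2 -5.8] [ 0.09  0.04 -0.  ]
[591.8  106.76 108.54] [-0.1  0.6 -6.5] [ 0.08  0.05 -0.01]
blue ((231.5068817138672, 183.77294921875), (23.0277042388916, 60.6170539855957), 28.300756454467773) [606.7  66.6  20. ]
t 22.35 yaw -129.93 j6 -2.34 trans [-0.0005 -0.0004  0.0118] roll 0.0002 deg 0.07
```

>>> servo_tool([
  {"translation": [0,0,0.003],"roll": 0,"grip": 1},
  {"translation": [0,0,0.005],"roll": 0,"grip": 1},
  {"translation": [0,0,0.007],"roll": 0,"grip": 1},
  {"translation": [0,0,0.009],"roll": 0,"grip": 1},
  {"translation": [0,0,0.009],"roll": 0,"grip": 1},
])

```text
t: 22.85
tool_pos: [592.0, 106.8, 106.3]
tool_rot: [0.0, -0.423, 0.906, -0.0]
force: [-1.3, -0.4, -1.9]
grip_width: 13.9
finger_force: 40.0
```

Run:
```python
from h import *
for i in range(3):
    c=cap('wrist','w14');s=robot.sense();print(s['tool_pos'].round(2),s['force'].round(1),s['ft_torque'].round(2))
```

```text
[591.97 106.73 106.31] [-1.8  0.5 -1.9] [-0.03  0.31 -0.06]
[591.98 106.75 106.3 ] [-1.7 -1.1 -0.7] [0.01 0.37 0.  ]
[591.97 106.76 106.31] [-1.3 -0.4 -0.2] [0.01 0.42 0.01]
```

>>> servo_tool([
  {"translation": [0,0,0.001],"roll": 0,"grip": 1},
  {"translation": [0,0,0.001],"roll": 0,"grip": 0.75},
  {"translation": [0,0,0.001],"roll": 0,"grip": 0.6},
  {"translation": [0,0,0.001],"roll": 0,"grip": 0.5},
  {"translation": [0,0,0.001],"roll": 0,"grip": 0.5},
  {"translation": [0,0,-0.06],"roll": 0,"grip": 0.5},
  {"translation": [0,0,-0.16],"roll": 0,"grip": 0.5},
  {"translation": [0,0,-0.27],"roll": 0,"grip": 0.5},
])

```text
t: 23.8
tool_pos: [591.5, 106.7, 187.4]
tool_rot: [-0.001, -0.423, 0.906, 0.0]
force: [0.7, 0.5, -0.1]
grip_width: 46.6
finger_force: 0.0
```

>>> servo_tool([
  {"translation": [0,0,-0.15],"roll": 0,"grip": 0.5},
  {"translation": [0.15,-0.1,-0.25],"roll": 0,"grip": 0.5},
  {"translation": [0.2,-0.2,-0.25],"roll": 0,"grip": 0.5},
  {"translation": [0.2,-0.2,-0.25],"roll": 0,"grip": 0.5},
])

```text
t: 24.2
tool_pos: [600.6, 18.4, 263.6]
tool_rot: [0.001, -0.422, 0.907, -0.001]
force: [0.8, -0.3, 0.4]
grip_width: 46.4
finger_force: 0.0
```

Run:
```python
from h import *
cap('wrist','w15');cap('wrist','w16');c=load('w16');s=robot.sense();print(s['tool_pos'].round(1),s['force'].round(1),s['t'])
g=cv2.cvtColor(c['pixels'],cv2.COLOR_RGB2GRAY);hsv=cv2.cvtColor(c['pixels'],cv2.COLOR_RGB2HSV)
p=proj(c,[592.7,107.7,112]);print('pred knob px',p.round(1))
m=np.zeros(g.shape,np.uint8);cv2.circle(m,tuple(int(x) for x in p),26,255,-1)
for T in(45,60):
    cs=cv2.findContours(((g<T)&(m>0)).astype(np.uint8),0,2)[0]
    if cs: r=cv2.minAreaRect(max(cs,key=cv2.contourArea)); print(T,r,onz(c,*r[0],110).round(1))
b=((hsv[...,0]>90)&(hsv[...,0]<115)&(hsv[...,1]>110)&(hsv[...,2]>120)).astype(np.uint8)
for k in cv2.findContours(b,0,2)[0]:
    if cv2.contourArea(k)>60: r=cv2.minAreaRect(k);print('blue',r,onz(c,*r[0],20).round(1))
u,v=p.astype(int);h=cv2.HoughCircles(cv2.medianBlur(g,3)[max(v-60,0):v+60,max(u-60,0):u+60],cv2.HOUGH_GRADIENT,1,80,param1=80,param2=10,minRadius=28,maxRadius=50)
if h is not None:
  for q in h[0][:1]: print('lid',q,onz(c,q[0]+max(u-60,0),q[1]+max(v-60,0),93).round(1),'r mm',q[2]*(c['position'][2]-93)/335)
t=cap('top','t9'); print('top pred knob',proj(t,[592.7,107.7,117]).round(1))
```

```text
[599.4  21.7 261.9] [ 0.7  0.5 -0.9] 24.3
pred knob px [343.4 254.2]
45 ((329.1417541503906, 261.8685302734375), (41.210792541503906, 11.989900588989258), 68.96248626708984) [609. 106. 110.]
60 ((329.4742431640625, 261.9329528808594), (43.43647003173828, 13.28222370147705), 68.96248626708984) [608.8 106.2 110. ]
blue ((300.7646789550781, 208.0587921142578), (13.719886779785156, 37.04369354248047), 30.963754653930664) [607.   66.6  20. ]
blue ((241.0, 57.0), (52.0, 48.0), 90.0) [ 547.8 -110.6   20. ]
lid [56.5 53.5 33.8] [593.6 107.7  93. ] r mm 33.12842899754295
top pred knob [264.1 187.9]
```

Run:
```python
from h import *
t=cap('top','t10');w=load('w16')
for nm,c in(('top',t),('w16',w)):
    g=cv2.cvtColor(c['pixels'],cv2.COLOR_RGB2GRAY)
    p=proj(c,[592.7,107.7,112]);rad=10 if nm=='top' else 26
    u,v=p.astype(int)
    m=np.zeros(g.shape,np.uint8);cv2.circle(m,(int(u),int(v)),rad,255,-1)
    for T in(60,80):
        cs=cv2.findContours(((g<T)&(m>0)).astype(np.uint8),0,2)[0]
        if cs: r=cv2.minAreaRect(max(cs,key=cv2.contourArea)); print(nm,T,p.round(1),r,onz(c,*r[0],112).round(1))
    st=1 if nm=='top' else 4
    for y in range(v-11*st,v+12*st,st): print(' '.join(f'{x:3d}' for x in g[y,u-12*st:u+13*st:st]))
```

```text
top 60 [264.1 188.3] ((267.2799987792969, 190.0399932861328), (12.80000114440918, 7.600000381469727), 53.13010025024414) [587.3  98.3 112. ]
top 80 [264.1 188.3] ((267.7582092285156, 190.8401641845703), (10.683218002319336, 12.946611404418945), 84.80557250976562) [584.8  96.9 112. ]
172 161 188 172 171 191 125  82 157  70  63  67  70  71  74 109 112 110 109 109 110 108  81  47  44
174 184 170 149 180 185 148  79 109  68  55  62  68  69  70 106 107 106 106 106 106  98  55  42  41
185 178 155 176 187 189 181 108 130 129  75  54  63  68  71 105 105 103 103 104 103  93  64  49  42
186 163 176 182 186 186 182 156 168 192 150  86  56  61  70 103 103 101 101 102 102 101  93  78  54
164 175 179 179 182 183 191 203 211 213 206 161 100  58  69 100 101  99  99  99 100 101 102  94  67
173 178 176 178 180 191 205 208 210 210 213 208 172 114  78  95  97  97  97  96  98  98  98  82  69
177 176 175 177 189 207 206 205 208 211 213 216 213 186 109  92  95  96  95  96  95  97  89  73  68
179 176 174 181 203 206 207 208 209 210 188 182 204 214 136  93  92  93  93  94  95  91  75  68  69
175 172 175 197 
[... 3353 characters left out ...]

187 191 178 155 153 145  85 153  54  33  32  33  70  71  71  70  71  70  70  69  71  35  29  30  31
185 193 192 175 153 151  63 151 103  34  32  31  62  70  69  70  69  69  70  69  69  31  41  46  31
188 185 192 191 173 154  70 128 149  33  31  31  38  70  69  69  69  70  69  69  69  40  60  58  54
201 186 184 180  92  80  77  90 147  37  30  30  30  67  70  69  69  69  68  68  68  52  58  53  68
201 172  84  77  76  76  76  63  82  56  29  28  28  50  68  69  69  68  69  69  68  54  60  51  70
 60  56  56  56  55  55  55  44  58  58  36  36  35  36  42  41  41  40  40  41  40  36  39  59  57
 49  48  49  46  46  46  45  44  43  42  42  40  40  41  39  39  49  46  44  48  46  45  48  48  61
```

>>> servo_tool([
  {"translation": [-0.012,0.15,0],"roll": -0.2,"grip": 0.5},
  {"translation": [-0.012,0.288,0],"roll": -0.2,"grip": 0.5},
  {"translation": [-0.012,0.288,0],"roll": -0.2,"grip": 0.5},
  {"translation": [-0.012,0.288,0],"roll": -0.2,"grip": 0.5},
  {"translation": [-0.012,0.288,0],"roll": -0.2,"grip": 0.5},
  {"translation": [-0.012,0.288,0],"roll": -0.2,"grip": 0.5},
  {"translation": [-0.012,0.288,0],"roll": -0.2,"grip": 0.5},
  {"translation": [-0.012,0.288,0],"roll": -0.2,"grip": 0.5},
])

```text
t: 25.2
tool_pos: [508.4, 146.9, 239.9]
tool_rot: [0.042, 0.748, -0.654, 0.101]
force: [-0.7, -0.0, -0.4]
grip_width: 46.4
finger_force: 0.0
```

Run:
```python
from h import *
go([535,80,262],0);print(robot.sense()['tool_pos'])
```

```text
t 25.2 yaw -82.78 j6 -2.87 trans [ 0.2425 -0.0614 -0.0198] roll -0.2299 deg -82.78
[508.42347703 146.86058968 239.87112471]
```

>>> servo_tool([
  {"translation": [0,0,-0.1],"roll": 0.1,"grip": 0.5},
  {"translation": [0,0,-0.1],"roll": 0.1,"grip": 0.5},
  {"translation": [0,0,-0.1],"roll": 0.1,"grip": 0.5},
  {"translation": [0,0,-0.1],"roll": 0.1,"grip": 0.5},
  {"translation": [0,0,-0.1],"roll": 0.1,"grip": 0.5},
  {"translation": [0,0,-0.1],"roll": 0.1,"grip": 0.5},
])

```text
t: 25.8
tool_pos: [506.0, 151.7, 269.5]
tool_rot: [-0.009, -0.509, 0.854, -0.109]
force: [0.2, -0.3, -0.8]
grip_width: 46.3
finger_force: 0.0
```

Run:
```python
from h import *
s=robot.sense();print(s['tool_pos'],s['joint_positions'].round(3),Rq(s['tool_rot']).round(3).tolist(),s['force'])
t=cap('top','t11');g=cv2.cvtColor(t['pixels'],cv2.COLOR_RGB2GRAY)
u,v=proj(t,[592.7,107.7,112]).astype(int);print(u,v)
for y in range(v-11,v+12): print(' '.join(f'{x:3d}' for x in g[y,u-12:u+13]))
for T in (60,85):
    m=np.zeros(g.shape,np.uint8);cv2.circle(m,(int(u),int(v)),8,255,-1)
    cs=cv2.findContours(((g<T)&(m>0)).astype(np.uint8),0,2)[0]
    if cs: r=cv2.minAreaRect(max(cs,key=cv2.contourArea)); print(T,r,onz(t,*r[0],114).round(1))
```

```text
[505.97469517 151.72479474 269.47440221] [ 0.313  0.263  1.679 -0.234  1.178 -2.246] [[-0.482, -0.871, 0.096], [-0.867, 0.458, -0.194], [0.125, -0.177, -0.976]] [ 0.20570829 -0.29280118 -0.83431176]
264 188
 61  62  61  62  61  62  59  40  46  88  91  96 126 173 180 178 179 178 179 179 179 178 178 178 179
 59  57  58  60  62  62  47  31  69 137 133 124 143 175 174 175 175 174 174 176 175 175 175 176 175
 48  46  62  65  50  51  31  42 101 185 192 177 176 188 186 188 184 167 165 179 180 180 179 180 181
 40  86 128 110  47  41  42  81 157 192 202 205 204 205 203 201 193 169 166 179 180 179 180 181 181
 84 149 179 135  72  56  78 137 207 204 200 200 202 204 204 203 202 199 199 188 182 179 178 179 181
144 180 169 109 121  85 103 182 208 205 201 200 200 202 202 203 204 202 202 201 194 189 164 161 168
178 177 143 110 146 103 136 201 207 207 206 204 203 203 203 203 203 203 203 202 203 200 144 114 131
171 162 112 137 111  98 179 206 206 203 181 175 192 206 205 204 204 204 205 205 204 203 170 122 140
137 149 117 145 104 133 204 209 206 168 105  85 137 183 207 207 204 204 205 206 206 207 203 1
[... 927 characters left out ...]
108 106 106 104 105 104 103  98 114 192 192 192 193 201 203 210 213 210 152  74
 42  25  46  85 105 106 107 106 105 105 104 101  98 117 191 192 190 190 191 193 206 211 184 101  62
 26  33  76 109  97 103 106 106 106 105 101 103 108 152 193 191 188 188 192 194 196 181 122  98  98
 47  63 103 134  85  92 103 105 106 103 113 149 155 193 196 194 192 192 193 195 176 125  95 123 159
105 112 127 133  84  74  91 100 103 111 160 201 197 197 196 196 197 196 180 166 118  84 117 170 193
60 ((264.5000305175781, 189.00001525878906), (7.77817440032959, 3.535533905029297), 45.0) [590.1 106.5 114. ]
85 ((264.5600280761719, 188.92001342773438), (8.0, 4.400000095367432), 36.869895935058594) [590.3 106.3 114. ]
```

```bash
python3 -c "
from cell import robot
print(robot.close_job())"
```

```text
the job is handed in; nothing more can be done
None
```

I hung the two empty caddies (2 and 3) on the right and left hooks, then set caddy 1, which holds the weight, upright on the middle of the scale pan. I handed the job in at about 26 s; the arm briefly ran to its last-joint limit (-2.87 rad) as I moved it clear, and I couldn't tell whether that counts as passing it.

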